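# Hang the tube-rotator wheel on the latching J-hook

## Robot

A 6-joint arm with a two-finger parallel gripper is mounted at the origin on the work surface. World frame = base frame: x ahead of the robot, y to its left, z up, the work surface at z = 0. Lengths are in m, angles in degrees, forces in N, time in s.
With the tool pointing down it reaches from about 0.325 to 0.775 m from the base axis. Payload 5.5 kg.
Tool frame: the origin (TCP) lies at the centre of the arm's flange, where the gripper is bolted on; the fingertips stand 182 mm ahead of it and the grasp point (between the pads) lies 163 mm ahead of it; z points along the fingers, y is the line along which they close (so a half turn about z gives the same grasp; the last joint's range is limited). The gripper opens to 88 mm and grips with 3 to 60 N. Pads are 20 mm wide; open, the fingers measure 115 mm over their backs; the gripper's body (75 mm by 178 mm) begins 61 mm behind the grasp point.
Start: joints at [-66.274, 5.22, 70.514, -0, 104.267, -3.249], TCP at [0.272, -0.535, 0.405] pointing down, gripper open.
Joint ranges: [-164.24, 164.24], [-49.07, 125.15], [9.68, 141.18], [-86.29, 266.29], [3.28, 154.24], [-151.56, 151.56]. Speed limits (degrees/s): [147.25, 147.25, 172.46, 180, 180, 180].

## Interface

Orientations are given as [roll, pitch, yaw] about the fixed x, y, z axes, in that order (R = Rz(yaw) Ry(pitch) Rx(roll)).
In Python, from station import r gives the robot as it stands. The module is installed in compiled form; this text tells all that it offers. Calls block until the motion is done:
- r.reach(position, orientation): joint-space move of the TCP to a pose.
- r.servo_line(position, rotation=None, speed=0.15): straight line of the TCP; rotation=None keeps the orientation; speed is the mean speed in m/s.
- r.move_joints(angles): joint-space move.
- r.let_go() and r.grab(squeeze=None): open the fingers fully, or close them until they stop; squeeze is the grip in N (None keeps the last).
- r.wait(seconds).
- r.inverse_kinematics(position, orientation): joint angles nearest the present ones, or None.
- r.sense(): the state.
- r.snapshot(name): name is "side" or "top"; returns a dict with "frame" (420x560x3 uint8, red, green, blue), "fx", "fy", "cx", "cy" (pixels), "dist_coeffs" ([k1, k2, p1, p2, k3] as OpenCV has them; the pictures are not rectified), "R" (3x3) and "t" (3): a world point X has camera coordinates R X + t. Camera axes: x right, y down, z forward; pixel columns grow to the right and rows downward; lengths in m; the calibration is good to about 2 mm. A picture is of the moment at which its call begins. There is no depth.
A pose or a line that the arm cannot do raises r.IKError and nothing moves.
- r.hand_in(): hands the job in; it is judged then, once.
The state is a dict: "clock": time; "joints": joint angles; "joint_vel": joint speeds; "joint_torque": joint torques, N m; "tcp_pos": TCP position; "orientation": TCP orientation; "contact_force": force on the tool from outside, world axes, zero at the start; "torque": the same for the moment, N m; "opening": finger opening in m; "gripper_force": force on a finger pad.
Only numpy, scipy, OpenCV 4.12 (cv2) and the standard library are available. Lean on these libraries where they do the work, as an engineer would, in place of code of your own. Each camera call takes 0.05 s, during which the arm holds its last target. There are 200 camera calls.

## Task

Take the large spoked wheel by its rim, lift it out of the rack and hang it on the J-hook of the stand: bring the rim in over the hook's tip, then press it gently down past the sprung keeper until it rests at the very bottom of the hook and the keeper has snapped shut above it. How high the hook is set differs from day to day, so feel for the bottom; the thin hook must never be pushed or knocked with more than 18 N. Let the wheel hang there quietly, never drop it, and leave the small ring and the other things on the bench where they are.

Things in the scene. Friction and masses are not known exactly. Their poses are not given: they have to be found in the camera images.
- wheel: Large aluminium spoked wheel, upright and loose in a rack slot. Rim 220 mm outside, 202 mm inside diameter (9 mm radially), 10 mm wide along the axle, flat sides. Hub 24 mm across. Three spokes, 6 mm thick, at 60, 180, 300 deg from the top: none within 55 deg of the top. 0.18 to 0.23 kg. Origin at its centre (118 mm above the table); x is the axle, z up. It can turn in a weak grip.
- rack: White fixed rack, base 130 x 200 x 8 mm, origin under its centre, z up. Two slots along its y at x = -32 and +32 mm, 13 mm wide, between walls 160 mm long with tops 68 mm above the table. The wheel stands in one, the small ring in the other, either way round, axles along the rack's x.
- small_ring: Bystander: a plain aluminium ring without spokes, 160 mm in diameter, rim 9 x 10 mm, standing in the other slot of the rack; origin at its centre, x is its axle.
- stand: Fixed stand, base 170 x 170 x 12 mm, origin at the centre of its underside, z up. On its z axis a post: tube (collar 22 mm across) up to z = 190 mm, out of which a 12 mm rod telescopes, carrying a J-hook that points to the stand's -x (the robot's side). The wheel hangs with its axle along the stand's x. The hook may be pushed with at most 18 N.
- throat (a point): Middle of the hook's throat, nominal seat height: x -17, y 0, z 250 mm in the stand, same axes. The real seat (top of the J's 8 mm level bar, 101 mm above the hung wheel's centre) is up to 13 mm higher or lower, unmeasured: feel for it. Throat free 11 mm either way along x, between rod and upturned tip, both ending 40 mm above the seat. From -x the J must pass between rim and hub, then rim down.
- keeper (a joint): Sprung keeper: flat steel flap 12 x 4 mm, hinged on the rod 36 mm above the seat, level across the throat to the tip. Angle in rad: 0 shut, growing (to 1.5) as its free end is pushed down towards the rod. Pushing past takes 6 to 12 N, least when the rim is near the tip; the wheel's weight does not do it. With the rim 1 to 6 mm above the seat the keeper springs back to 0; the seat feels hard.
- dropper_a: Bystander: white dropper bottle with an orange spout, 42 mm in diameter, 118 mm tall; origin under its base.
- dropper_b: Bystander: a second such dropper bottle.
- beaker: Bystander: glass beaker, 68 mm in diameter, 90 mm tall; origin under its base.
- dish: Bystander: clear shallow dish, 90 mm in diameter, 16 mm tall; origin under its base.
- jar: Bystander: amber jar, 56 mm in diameter, 75 mm tall; origin under its base.
- tip_box: Bystander: grey box 85 x 120 x 50 mm; origin under its base.
There are look-alikes about, which are no part of the job. Leave any orange look-alike of the wheel alone.

How it is judged:
By the outcome, as a careful person would: the job done as asked, in the order asked, and still so for the second after the job is handed in, with the robot touching nothing.
It also fails if it takes over 64 s, if anything falls off the work surface, if the arm or the gripper's body presses on something with over 40 N, if the wrist force passes 120 N, or if a joint passes its speed limit or range.

## Working session

There is one attempt and no reset: what is moved stays moved. The work goes in short steps, each a Python script; the robot and the scene stay as the last script left them, time stands still between calls to the robot, and variables do not carry over. Pictures are saved under pics/ and viewed, at most 10 in all, crops included, and the job is handed in when it is done.

```bash
mkdir -p pics; python3 - <<'E'
from station import r
import cv2,numpy as np
for n in("side","top"):
    s=r.snapshot(n); cv2.imwrite(f"pics/{n}0.png",s["frame"][:,:,::-1])
    print(n,s["fx"],s["fy"],s["cx"],s["cy"],s["dist_coeffs"],np.round(s["R"],3).tolist(),s["t"], "cam",-np.array(s["R"]).T@s["t"])
print(r.sense())
E
```

```text
side 537.8961074578501 537.8961074578501 269.6142822368836 205.32874798404114 [-0.20683889  0.          0.          0.          0.        ] [[-0.852, -0.524, -0.007], [-0.35, 0.578, -0.737], [0.39, -0.625, -0.676]] [0.55721323 0.28664838 1.18890947] cam [0.11125643 0.86971849 1.01851429]
top 389.84084321254437 389.84084321254437 274.29486172234357 208.1824878937188 [-0.04391895  0.          0.          0.          0.        ] [[-0.023, -0.999, -0.037], [-0.991, 0.028, -0.128], [0.129, 0.033, -0.991]] [0.12437926 0.61046433 1.02788384] cam [0.47533897 0.07301325 1.10154619]
{'clock': 0.1, 'joints': array([-6.62761375e+01,  5.25735430e+00,  7.05750814e+01,  2.11935396e-04,
        1.04267428e+02, -3.24863386e+00]), 'joint_vel': array([ 0.0150787 , -0.06236417, -0.07013   ,  0.02094788, -0.05858669,
        0.04599256]), 'joint_torque': array([ 2.43730530e-03, -4.47857666e+01, -4.07568705e+01,  7.00190733e-02,
        2.84399564e-02, -1.19199258e-04]), 'tcp_pos': array([ 0.2721544 , -0.5347747 ,  0.40363374]), 'orientation': array([-1.79900309e+02, -5.86431580e-03,  2.69725433e+01]), 'contact_force': array([ 0.38110349,  0.66687829, -0.44560323]), 'torque': array([ 0.0032264 , -0.02316285, -0.01361503]), 'gripper_force': 0.0, 'opening': 0.08780262610162178}
```

View pics/side0.png

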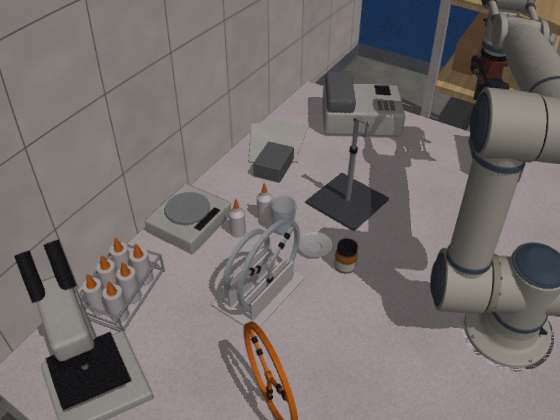

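View pics/top0.png

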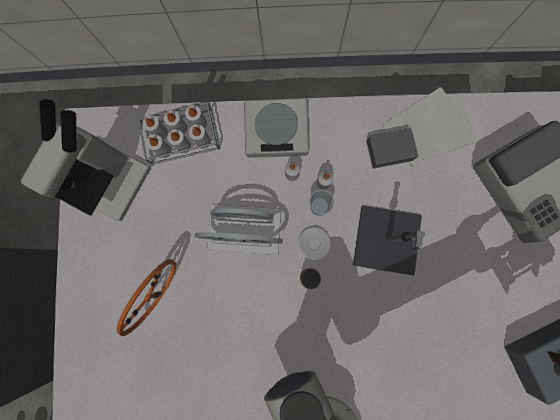

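The side view shows the rack around (260,270), holding two silver rims; the orange spoked wheel at (270,375) and the stand at (347,200), with its hook at (358,122). In the top view the rack is at (243,230), the orange wheel at (147,297) and the stand at (388,240).

Could be taken for the wheel:
- silver spoked wheel in the rack's near slot, top (238,238), side (272,265)
- plain small ring in the far slot, top (245,212), side (245,262)
- orange look-alike, top (147,297), side (270,375)

I choose the silver spoked one in the near slot. Checking it in a close crop.

```bash
python3 - <<'E'
import cv2,numpy as np
a=cv2.imread("pics/side0.png");b=cv2.imread("pics/top0.png")
c1=cv2.resize(a[205:325,205:325],(590,590),interpolation=cv2.INTER_CUBIC)
cv2.imwrite("pics/c1.png",c1)
c2=cv2.resize(b[180:280,190:430],None,fx=3.3,fy=3.3,interpolation=cv2.INTER_CUBIC)
cv2.imwrite("pics/c2.png",c2)
E
```

```text
(no output)
```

View pics/c1.png

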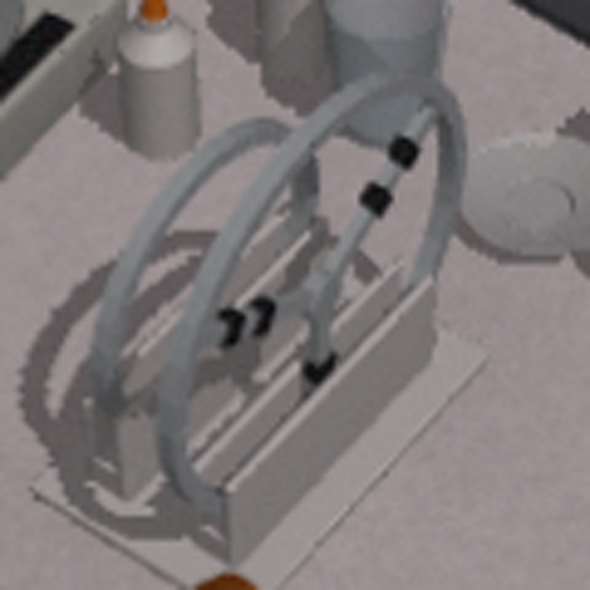

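View pics/c2.png

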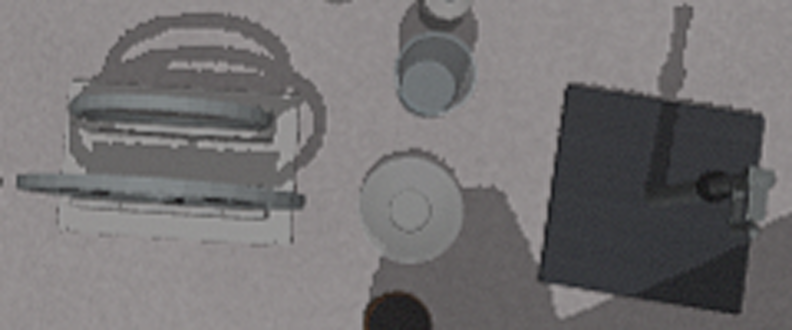

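The near-slot rim has three spokes and a hub with black marks, so it is the silver wheel. The far ring is plain. In the top crop the wheel's rim ends are at about (17,182) and (304,202), and the stand base corners are at (568,84), (765,117), (742,312) and (540,280).

```bash
cat > h.py <<'E'
from station import r
import cv2,numpy as np
def cam(s): return np.array([[s["fx"],0,s["cx"]],[0,s["fy"],s["cy"]],[0,0,1.]]),np.array(s["dist_coeffs"],float),np.array(s["R"]),np.array(s["t"])
def ray(s,px):
    K,d,R,t=cam(s); p=cv2.undistortPoints(np.array(px,float).reshape(-1,1,2),K,d).reshape(-1,2)
    D=np.c_[p,np.ones(len(p))]@R; return -R.T@t, D/np.linalg.norm(D,axis=1,keepdims=True)
def onz(s,px,z):
    C,D=ray(s,px); return C+D*((z-C[2])/D[:,2])[:,None]
def proj(s,X):
    K,d,R,t=cam(s); return cv2.projectPoints(np.array(X,float).reshape(-1,3),cv2.Rodrigues(R)[0],t,K,d)[0].reshape(-1,2)
def Rz(a): c,s=np.cos(a),np.sin(a); return np.array([[c,-s,0],[s,c,0],[0,0,1]])
E
cat > m.py <<'E'
from h import *
T=r.snapshot("top");S=r.snapshot("side")
f=lambda a:(np.array(a)+.5)/3.3-.5+[190,180]
st=onz(T,f([(568,84),(765,117),(742,312),(540,280)]),.012); sc=st.mean(0)
e=[(st[0]-st[3]),(st[1]-st[2])]  # +x
g=[(st[3]-st[2]),(st[0]-st[1])]  # +y
ang=[np.arctan2(v[1],v[0]) for v in e]+[np.arctan2(-v[0],v[1]) for v in g]; sy=np.mean(ang)
print("stand",sc,np.degrees(ang),[np.linalg.norm(v) for v in e+g])
C,D=ray(T,f([(15,182),(305,202)])); b=D.sum(0); w=C+b*((.118-C[2])/b[2])
u=np.cross(D[0],D[1]);u/=np.linalg.norm(u)
P=[]
for d in D:
    P.append(C+d*np.dot(w-C,d))
v=P[0]-P[1]; wy=np.arctan2(-v[0],v[1]); print("wheel",w,np.degrees(wy),[np.linalg.norm(p-w) for p in P])
rk=onz(T,f([(70,82),(297,90),(293,243),(60,232)]),.008); print("rack",rk.mean(0),np.round(rk,4).tolist())
np.savez("m.npz",w=w,wy=wy,sc=sc,sy=sy)
a=np.linspace(0,6.283,73)
out=[]
for s,(r0,r1,c0,c1) in((T,(180,280,190,430)),(S,(100,330,200,400))):
    k=3.3 if s is T else 2.6
    im=cv2.resize(s["frame"][r0:r1,c0:c1,::-1],None,fx=k,fy=k,interpolation=cv2.INTER_CUBIC)
    def dr(X,col,cl=False):
        p=(proj(s,X)-[c0,r0]+.5)*k; cv2.polylines(im,[np.int32(np.round(p))],cl,col,1)
    for dx,R_,col in((-.005,.11,(0,0,255)),(.005,.11,(0,255,255))):
        dr(w+np.c_[0*a+dx,R_*np.sin(a),R_*np.cos(a)]@Rz(wy).T,col)
    o=sc*[1,1,0]
    for z in(.012,): dr(o+np.array([(x,y,z) for x,y in((.085,.085),(.085,-.085),(-.085,-.085),(-.085,.085))])@Rz(sy).T,(0,255,0),True)
    for L in([(0,0,.012),(0,0,.19),(0,0,.29)],[(-.028,0,.25),(-.006,0,.25)],[(-.028,0,.25),(-.028,0,.29)]): dr(o+np.array(L)@Rz(sy).T,(255,0,255))
    out.append(im)
cv2.imwrite("pics/ov1.png",out[1])
cv2.imwrite("pics/ov0.png",out[0])
E
python3 m.py
```

```text
stand [ 0.52106025 -0.20301084  0.012     ] [-10.89647559 -10.54655735 -10.47941442 -11.25791189] [np.float64(0.16737052340708344), np.float64(0.16508164206364725), np.float64(0.1691533603439813), np.float64(0.16814404008187783)]
wheel [0.53027243 0.19851186 0.118     ] -4.9951592938857825 [np.float64(0.11049751893004531), np.float64(0.1104975189300453)]
rack [0.56243387 0.19655024 0.008     ] [[0.6335, 0.2907, 0.008], [0.621, 0.0946, 0.008], [0.4907, 0.1012, 0.008], [0.5046, 0.2997, 0.008]]
```

View pics/ov1.png

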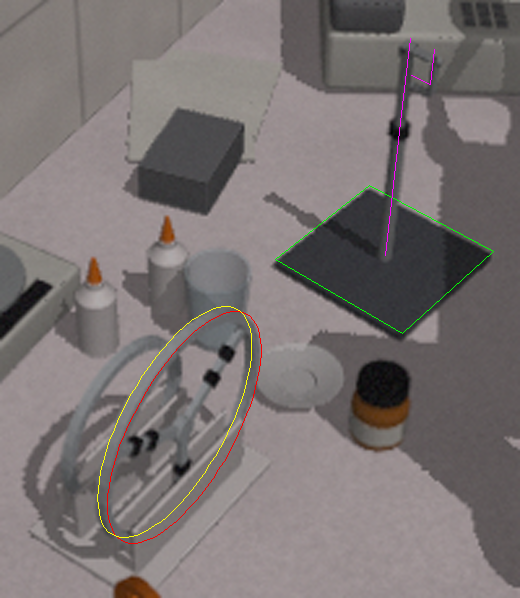

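View pics/ov0.png

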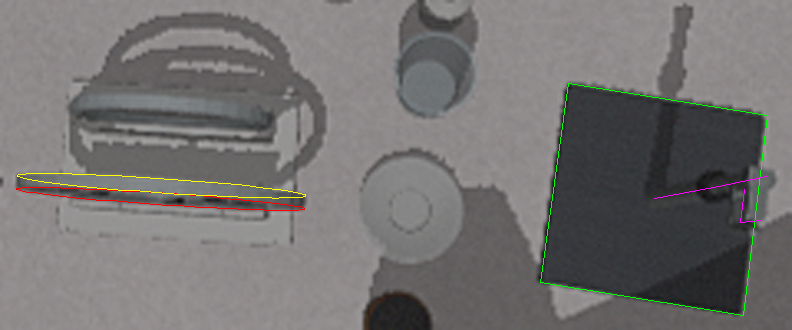

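In the overlays the stand base fits in both views. The hook itself looks lower and slightly left of nominal in the side view, near (420,75) in that crop. I'll make one clean zoom of the hook in both views, and the wheel with sparse dots.

```bash
python3 - <<'E'
from h import *
T=r.snapshot("top");S=r.snapshot("side");m=np.load("m.npz");w,wy,sc,sy=m["w"],m["wy"],m["sc"],m["sy"]
def z(s,c0,r0,wd,ht,k): return cv2.resize(s["frame"][r0:r0+ht,c0:c0+wd,::-1],None,fx=k,fy=k,interpolation=cv2.INTER_LANCZOS4)
A=z(S,340,108,30,50,12); B=z(T,395,220,36,30,11); W=z(S,230,210,75,60,5)
a=np.radians(np.arange(-90,91,30)); X=w+np.c_[0*a-.005,.11*np.sin(a),.11*np.cos(a)]@Rz(wy).T
for p in (proj(S,X)-[230,210]+.5)*5: cv2.circle(W,tuple(np.int32(p)),2,(0,0,255),-1)
im=np.zeros((600,780,3),np.uint8); im[:600,:360]=A; im[:300,370:370+375]=W; 
B=B[:290]; im[305:305+B.shape[0],370:370+B.shape[1]]=B
cv2.imwrite("pics/z.png",im)
for k in(0,.012,.19,.25,.29): print(k,proj(S,sc*[1,1,0]+[0,0,k])[0],proj(T,sc*[1,1,0]+[0,0,k])[0])
E
```

```text
0 [347.08266606 200.73210457] [386.70758542 239.6749115 ]
0.012 [347.46432296 197.57316048] [387.78306358 239.46563957]
0.19 [353.46845294 146.57269924] [407.03240347 235.71346807]
0.25 [355.63638715 127.49713927] [415.31553836 234.09503761]
0.29 [357.12045841 114.21140697] [421.50963981 232.88325348]
```

View pics/z.png

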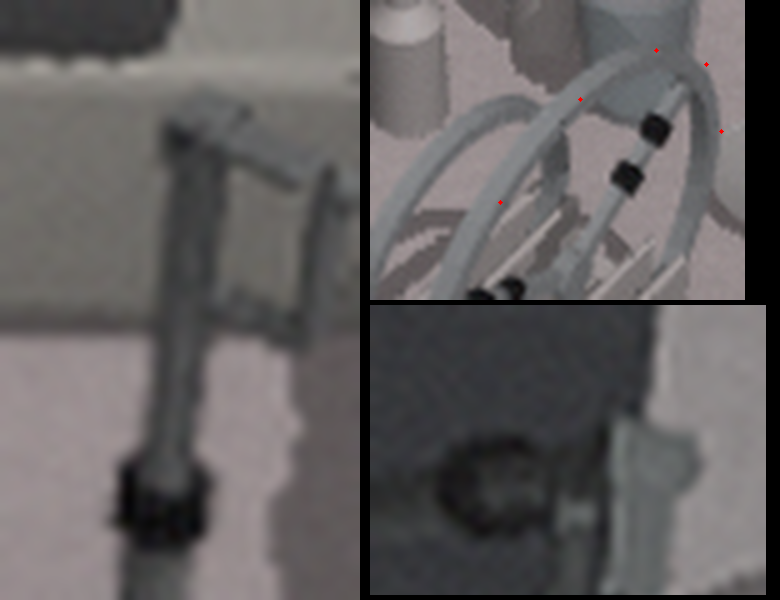

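The wheel dots lie on the near face's outer edge, within about 2 mm. The rod top in the side view is at about (356,117), roughly 9 mm below nominal, so the seat should be near z = 0.241. The rod and keeper line up sideways in both views. Next I check reachability, then grasp.

```bash
cat >> h.py <<'E'
m=np.load("m.npz");w,wy,sc,sy=m["w"],float(m["wy"]),m["sc"],float(m["sy"])
OFF=-.036; DZ=np.sqrt(.1055**2-OFF**2)
def tcp(c,yaw): return np.array(c)+Rz(yaw)@[0,OFF,DZ+.163]   # TCP for wheel centre c
def thr(x,z): return sc*[1,1,0]+Rz(sy)@[-.017+x,0,z]           # wheel centre at throat+x
def ori(yaw): return [180,0,np.degrees(yaw)+FL]
FL=90
E
python3 - <<'E'
import h; from h import *
for h.FL in(90,-90):
    for p,o in((np.array([.272,-.535,.55]),ori(0)),(tcp(w+[0,0,.12],wy),ori(wy)),(tcp(w,wy),ori(wy)),(tcp(thr(-.12,.26),sy),ori(sy)),(tcp(thr(0,.205),sy),ori(sy)),(tcp(thr(0,.13),sy),ori(sy))):
        q=r.inverse_kinematics(p,o); print(h.FL,np.round(p,3),None if q is None else np.round(q,0))
E
```

```text
90 [ 0.272 -0.535  0.55 ] [-66.  10.  50.   0. 120. -66.]
90 [0.527 0.163 0.5  ] [ 14.   0.  66.  -0. 114.  19.]
90 [0.527 0.163 0.38 ] [ 14.  -2.  81.  -0. 102.  19.]
90 [ 0.38  -0.213  0.522] [-34. -16.  79.   0. 118. -23.]
90 [ 0.498 -0.235  0.467] [-29.  -1.  71.   0. 110. -18.]
90 [ 0.498 -0.235  0.392] [-29.  -3.  80.   0. 103. -18.]
-90 [ 0.272 -0.535  0.55 ] [-66.  10.  50.  -0. 120. 114.]
-90 [0.527 0.163 0.5  ] None
-90 [0.527 0.163 0.38 ] None
-90 [ 0.38  -0.213  0.522] None
-90 [ 0.498 -0.235  0.467] None
-90 [ 0.498 -0.235  0.392] None
```

```bash
python3 - <<'E'
from h import *
r.servo_line([.272,-.535,.55],speed=.25)
r.reach(tcp(w+[0,0,.12],wy),ori(wy))
r.servo_line(tcp(w,wy),speed=.15); r.wait(.2)
s=r.sense();print(s["clock"],s["tcp_pos"]-tcp(w,wy),s["contact_force"],s["torque"])
r.grab(squeeze=6); r.wait(.3)
s=r.sense();print(s["clock"],s["opening"],s["gripper_force"],s["contact_force"],s["torque"])
T=r.snapshot("side");cv2.imwrite("pics/g.png",cv2.resize(T["frame"][150:330,190:390,::-1],None,fx=3,fy=3))
E
```

```text
4.8167 [8.63267646e-05 3.39362975e-05 1.25412866e-03] [1.13636189 0.35496884 0.3187039 ] [-0.02966175 -0.08618234 -0.04228559]
6.2833 0.009960159421606248 6.002185614233895 [ 0.39145731 -0.54326093  0.42137235] [-0.01339886 -0.09427161  0.00680959]
```

View pics/g.png

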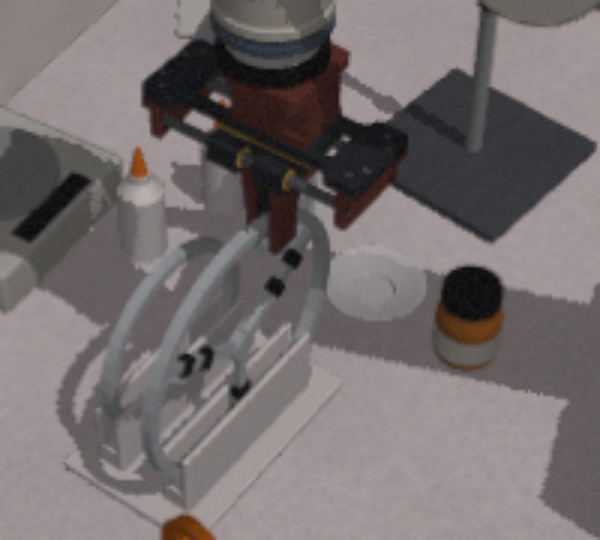

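The fingers straddle the rim near (283,235), just right of the top, and the opening of 9.96 mm matches the rim. Next: squeeze firmly, lift and carry to the pre-approach.

```bash
python3 - <<'E'
from h import *
r.grab(squeeze=55); r.wait(.2)
s=r.sense();print(s["clock"],s["opening"],s["contact_force"],s["torque"])
r.servo_line(tcp(w+[0,0,.02],wy),speed=.05)
s=r.sense();print(s["clock"],s["contact_force"],s["torque"])
r.servo_line(tcp(w+[0,0,.142],wy),speed=.12)
c=w+[0,0,.142]; c[0]=.40
r.servo_line(tcp(c,wy),speed=.15)
r.servo_line(tcp(thr(-.12,.26),sy),ori(sy),speed=.15)
r.servo_line(tcp(thr(-.10,.205),sy),speed=.1); r.wait(.5)
s=r.sense();print(s["clock"],s["tcp_pos"]-tcp(thr(-.10,.205),sy),s["contact_force"],s["torque"],s["opening"])
out=[]
for n,(r0,c0) in(("side",(90,280)),("top",(190,330))):
    S=r.snapshot(n); k=3; im=cv2.resize(S["frame"][r0:r0+160,c0:c0+130,::-1],None,fx=k,fy=k,interpolation=cv2.INTER_CUBIC)
    a=np.radians(np.arange(0,360,15)); 
    for dx in(-.005,):
        X=thr(-.10,.205)+np.c_[0*a+dx,.11*np.sin(a),.11*np.cos(a)]@Rz(sy).T
        for p in (proj(S,X)-[c0,r0]+.5)*k: cv2.circle(im,tuple(np.int32(p)),1,(0,0,255),-1)
    out.append(im)
cv2.imwrite("pics/p.png",np.hstack(out))
E
```

```text
6.75 0.009277840194514362 [ 0.09334611 -0.21076647  0.48362266] [-0.03808537 -0.12512822 -0.00878915]
7.3 [ 0.42693089  0.51378887 -1.80113288] [-0.1025849  -0.07257022  0.01381568]
13.375 [-3.23213595e-05  1.99298514e-06  1.10139146e-04] [-0.02862697 -0.5684453  -2.56899389] [-0.08136987 -0.03175237 -0.0614729 ] 0.009387586208328337
```

View pics/p.png

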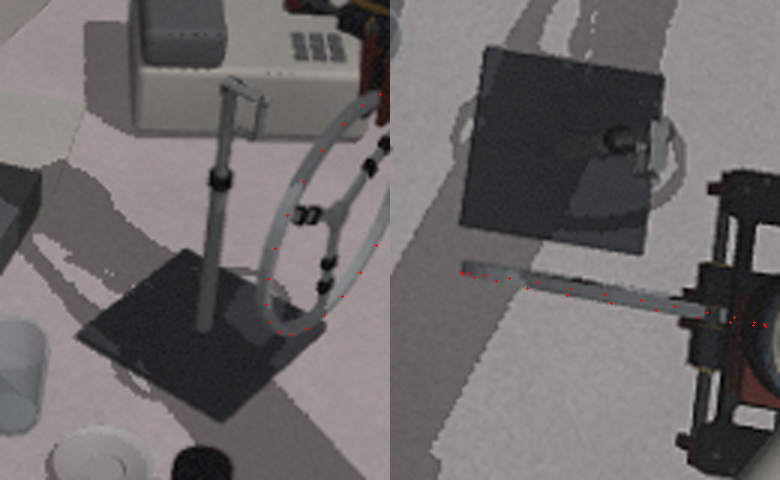

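The wheel follows the predicted dots in both views: side rim around (285,210), top rim around (590,292). The shut keeper is visible at side (245,90) with the hook clear. Now to insert it over the tip and lower it while watching the force.

```bash
cat > low.py <<'E'
from h import *
import sys
def sn(n=4):
    L=[]
    for _ in range(n): L.append(r.sense()); r.wait(.01)
    return np.mean([np.r_[s["contact_force"],s["torque"][0]] for s in L],0),L[-1]
XB=-.0025
if sys.argv[1]=="in":
    for x in(-.05,-.03,-.015,XB):
        r.servo_line(tcp(thr(x,.205),sy),speed=.07); f,s=sn(); print(x,round(s["clock"],2),np.round(f,2))
        if np.hypot(*f[:2])>4: print("side contact"); break
else:
    z0,z1,st,lim=map(float,sys.argv[2:6]); z=z0
    base=-2.4
    while z>z1:
        z-=st; r.servo_line(tcp(thr(XB,z),sy),speed=.02); f,s=sn()
        dz=f[2]-base; lat=np.hypot(*f[:2])
        if dz>.8 or lat>2.5: print("%.4f act %.4f t%.2f"%(z,s["tcp_pos"][2]-DZ-.163,s["clock"]),np.round(f,2))
        if dz>lim or lat>8: print("stop"); break
    print("end",z,s["clock"],f)
E
python3 low.py in && python3 low.py down .205 .182 .0023 5
```

```text
-0.05 14.37 [ 0.59  0.72 -2.4  -0.13]
-0.03 14.83 [ 0.13 -0.11 -2.12 -0.08]
-0.015 15.23 [ 0.02 -0.45 -2.09 -0.11]
-0.0025 15.59 [-0.21 -0.1  -1.86 -0.12]
0.1820 act 0.1821 t18.59 [ 0.1   0.02 -1.23 -0.08]
0.1797 act 0.1799 t18.89 [-0.32  0.19  0.7  -0.04]
end 0.17970000000000003 18.8917 [-0.31887239  0.18537868  0.69791047 -0.03886205]
```

```bash
python3 low.py down .1797 .150 .001 12.5
```

```text
0.1787 act 0.1789 t19.18 [-0.32  0.42  1.21 -0.05]
0.1777 act 0.1779 t19.46 [ 0.44 -0.36  1.57 -0.  ]
0.1767 act 0.1769 t19.74 [ 0.44 -0.09  2.79  0.02]
0.1757 act 0.1759 t20.02 [ 0.98 -0.63  3.44  0.02]
0.1747 act 0.1748 t20.31 [ 0.49 -0.25  4.31  0.07]
0.1737 act 0.1738 t20.59 [ 0.91 -0.41  4.81  0.11]
0.1727 act 0.1728 t20.88 [-0.06 -0.42  4.97  0.15]
0.1717 act 0.1718 t21.16 [-0.09 -0.13  5.09  0.15]
0.1707 act 0.1709 t21.44 [-0.51  0.09  5.05  0.16]
0.1697 act 0.1700 t21.73 [-0.82  0.23  5.76  0.18]
0.1687 act 0.1690 t22.01 [-1.1   0.52  5.91  0.22]
0.1677 act 0.1680 t22.29 [-1.28  0.04  6.16  0.22]
0.1667 act 0.1670 t22.57 [-1.88  0.42  6.03  0.23]
0.1657 act 0.1660 t22.86 [-2.35  0.2   5.68  0.21]
0.1647 act 0.1649 t23.14 [-2.04  0.17  5.86  0.22]
0.1637 act 0.1639 t23.43 [-2.25  0.66  6.23  0.23]
0.1627 act 0.1628 t23.71 [-2.49  0.06  5.84  0.26]
0.1617 act 0.1618 t23.99 [-2.89  0.51  5.63  0.23]
0.1607 act 0.1607 t24.27 [-2.82  0.19  5.2   0.23]
0.1597 act 0.1597 t24.56 [-2.84  1.06  5.21  0.2 ]
0.1587 act 0.1586 t24.84 [-3.04  0.61  5.11  0.24]
0.1577 act 0.1564 t25.12 [-5.82  1.7   1.19  0.16]
0.1567 act 0.1553 t25.41 [-5.36  1.3   0.96  0.15]
0.1557 act 0.1543 t25.69 [-5.8   1.22  1.01  0.16]
0.1547 act 0.1532 t25.98 [-5.8   1.11  1.23  0.16]
0.1537 act 0.1522 t26.26 [-5.98  1.1   1.39  0.14]
0.1527 act 0.1512 t26.54 [-5.6   0.68  1.43  0.15]
end 0.14969999999999997 27.3917 [ 0.3879014  -0.11553248 -1.66532871 -0.11147255]
```

The keeper pushed past with about 8 N and the load has dropped back to the wheel's weight. Now feeling for the seat.

```bash
python3 low.py down .1497 .135 .0004 2.2
```

```text
0.1445 act 0.1446 t31.07 [-0.03 -0.08 -1.   -0.08]
0.1441 act 0.1444 t31.36 [-0.04  0.38 -0.28  0.01]
0.1437 act 0.1442 t31.64 [-0.06  0.23  2.38  0.06]
stop
end 0.14369999999999983 31.6417 [-0.06473457  0.23077489  2.38035688  0.06324057]
```

```bash
python3 - <<'E'
from h import *
fr=[]
def shot():
    for n,(r0,c0) in(("side",(95,310)),): fr.append(r.snapshot(n)["frame"][r0:r0+110,c0:c0+85,::-1])
shot()
p=tcp(thr(-.0025,.1440),sy); r.servo_line(p,speed=.02)
for q in(25,10,3): r.grab(squeeze=q); r.wait(.15); s=r.sense(); print(q,s["clock"],s["contact_force"],s["opening"])
r.let_go(); r.wait(.2); s=r.sense(); print(s["clock"],s["contact_force"],s["opening"])
shot()
r.servo_line(p+[0,0,.13],speed=.1); s=r.sense(); print(s["clock"],s["contact_force"])
r.wait(1.5); shot(); r.wait(.7); shot()
print(np.abs(fr[2].astype(int)-fr[3]).max(), r.sense()["clock"])
cv2.imwrite("pics/end.png",cv2.resize(np.hstack(fr[:3]),None,fx=3.1,fy=3.1,interpolation=cv2.INTER_CUBIC))
E
```

```text
25 32.3167 [ 0.70677173 -0.01509109  2.67177141] 0.009552362173763996
10 32.6833 [ 0.84428375 -0.25659514  2.96490821] 0.00979894230989159
3 33.05 [ 1.26848112 -0.74173301  0.91224883] 0.010156641097536513
34.5 [-0.47717832  0.24546413  0.48406458] 0.08772918252004255
36.0 [ 0.39280042 -0.40954615 -0.30165753]
19 38.3
```

View pics/end.png

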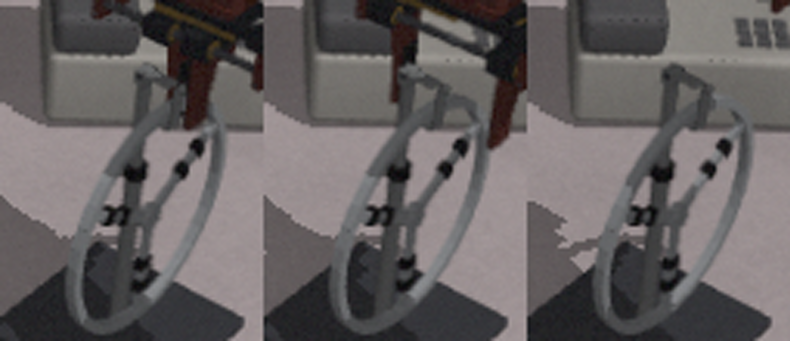

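The last frames show the wheel hanging upright on the hook, with the keeper level from (675,72) to (710,90) above the rim and the gripper clear.

```bash
python3 - <<'E'
from station import r
r.wait(3); print(r.hand_in())
E
```

```text
the job is handed in; nothing more can be done
None
```

The large wheel hangs at the bottom of the J-hook with the keeper shut above it; peak sensed push on the hook was about 9 N, the arm is clear, and the job is handed in at about 41 s (verdict not shown).

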